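# Sweep the squeezed lime halves off the ledge into the pan

### The arm

A 6-joint arm with a two-finger parallel gripper is mounted at the origin on the work surface. World frame = base frame: x ahead of the robot, y to its left, z up, the work surface at z = 0. Lengths are in m, angles in rad, forces in N, time in s.
With the tool pointing down it reaches from about 0.4 to 0.825 m from the base axis. Payload 7 kg.
Tool frame: the origin (TCP) lies between the finger pads; the fingertips stand 14 mm ahead of it and the grasp point (between the pads) lies 5 mm behind it; z points along the fingers, y is the direction in which the jaws open and shut (so a half turn about z gives the same grasp; the last joint's range is limited). The gripper opens to 85 mm and grips with 20 to 120 N. Pads are 22 mm wide; open, the fingers measure 114 mm over their backs; the gripper's body (76 mm by 85 mm) begins 54 mm behind the grasp point. The pads swing forward as they close: fully open they stand 13 mm farther back than shut.
Start: joints at [1.594, 0.359, 0.012, 0, -1.224, -0.288], TCP at [0.177, 0.651, 0.245] pointing down, gripper open.
Joint ranges: [-3.07, 3.07], [-1.43, 2.12], [-1.02, 1.25], [-3.03, 1.67], [-3.05, -0], [-3.03, 3.03]. Speed limits (rad/s): [2.39, 2.39, 3.01, 3.14, 3.14, 3.14].

### API

Orientations are given as a rotation vector (axis times angle).
In Python, from cell import bot gives the robot as it stands.
- The arm moves only by the shell command python3 -m crank 'ROWS' [FORCE]. ROWS is JSON, a list of rows, each an object with "delta_pos": the shift along the tool's x, y, z in mm, a list of three; "twist": the turn, a rotation vector about the tool's x, y, z in rad, a list of three; "jaw": the opening, from 0 (shut) to 1 (fully open). A call has 1 to 5 rows; each row is the pose to reach, as a shift and turn from the pose commanded when the call began, along the tool's axes at that moment; what a row does not reach only later rows make up. A row lasts 1/8 s, in which the tool goes at most 62.5 mm and 10.7 degrees, less where a joint would pass 70% of its speed; a pose out of reach is approached as far as the arm can. A call with a gripper value outside its range is refused whole. The fingers move at their own pace and stop on an object; FORCE is the grip in N (left out, the last holds). Time passes only in rows, so rows that repeat a pose let the fingers close. It gives the time, the measured TCP pose, the force and the opening at its end, in the units of the state.
- bot.state(): the state, without advancing time (a new reading comes with each control period).
- bot.get_image(name): name is "side" or "top" or "wrist"; returns the picture (420x560x3 uint8, red, green, blue); there is no depth.
- bot.camera_info(name): a dict with "fx", "fy", "cx", "cy" (pixels), "R" (3x3) and "t" (3): a world point X has camera coordinates R X + t. Camera axes: x right, y down, z forward; pixel columns grow to the right and rows downward; lengths in m; the calibration is good to about 2 mm. The wrist camera is an equidistant fisheye: a pixel r from the principal point sees the ray r / f radians off the axis. A picture is of the moment at which its call begins: read the wrist's pose just before it. camera_info takes no time and is no camera call; for the wrist camera it gives the pose at the moment of the call.
- bot.finish_job(): hands the job in, once; it reports no verdict.
Trained networks look in the newest picture that a camera, given by its name, has taken for a name from the list of things; names that differ only in an ending like _2 or _b are one class to them, and where a whole thing is asked for, a point or a joint stands for the part that bears it (a point fixed in the world has none). Each returns a list of dicts, best first, with "conf" (0 to 1); they miss things now and then, are a little off and sometimes report something else, mostly with a low value. They report only what shows in the picture. A call takes as long as a camera call.
- bot.regions_of(camera, thing): "pixels" (420x560 bool, what is visible of it) and "extent" ([left, top, right, bottom] in pixels, round what is visible of it).
The state is a dict: "time": time; "qpos": joint angles; "dq": joint speeds; "effort": joint torques, N m; "position": TCP position; "tcp_rot": TCP orientation; "wrist_force": force on the tool from outside, world axes, zero at the start; "wrist_torque": the same for the moment, N m; "opening": opening from 0.0 (shut) to 1.0 (fully open).
Only numpy, scipy, OpenCV 4.12 (cv2) and the standard library are available. Lean on these libraries where they do the work, as an engineer would, in place of code of your own. Each camera call takes 0.05 s, during which the arm holds its last target. There are 200 camera calls.

### The job

Clear up after the limes: sweep the three squeezed lime halves along the white tile ledge and over its front edge, so that all three drop into the blue pan standing below against it. Just push them with the closed fingers, never pinching them, pressing down on them or lifting them, and leave the pan, the salt shaker and everything else where it stands.

Things in the scene. Friction and masses are not known exactly. Their poses are not given: they have to be found in the camera images.
- ledge: Fixed white tile ledge standing on the counter: 1300 mm wide (y), 440 mm deep (x), its flat top 75 mm above the counter (the counter is the work surface, z = 0). Origin: on the counter, directly under the middle of the straight front edge; x points back over the ledge, away from the robot, y along the edge, z up. So the edge is at its x = 0, z = 0.075. A tile splash rising to 160 mm above the counter ends it at the back.
- lime_1: Squeezed lime half 1 of 3: a rigid mid-green dome with a small pale dot on top, 48 mm across and 29 mm high, 35 g, lying cut face down on the ledge. It slides, it does not roll. Origin: on its axis, 12 mm above the cut face; z points up through the dome.
- lime_2: Squeezed lime half 2 of 3: a rigid mid-green dome with a small pale dot on top, 48 mm across and 29 mm high, 35 g, lying cut face down on the ledge. It slides, it does not roll. Origin: on its axis, 12 mm above the cut face; z points up through the dome.
- lime_3: Squeezed lime half 3 of 3: a rigid mid-green dome with a small pale dot on top, 48 mm across and 29 mm high, 35 g, lying cut face down on the ledge. It slides, it does not roll. Origin: on its axis, 12 mm above the cut face; z points up through the dome.
- pan: Loose blue enamel baking pan with a white rim and a white inside floor, 0.9 kg, standing on the counter with the rim of its long side (along y) 2 to 6 mm in front of the ledge's front face. Outside 170 mm (x) by 310 mm (y), rim 58 mm high, so 17 mm lower than the ledge top; walls 4 mm with a rolled rim of 8 mm; inside 162 by 302 mm, inner floor 4 mm up. A loop handle sticks out 28 mm at each end (y). Origin: centre of the underside; axes parallel to the ledge's.
- shaker: Red salt shaker with a steel cap, 42 mm across, 62 mm tall, 120 g, standing upright among the lime halves. Origin: centre of its foot; z up. Leave it standing where it is.
- molcajete: Dark grey stone mortar on three legs, 172 mm across, 120 mm high, its stone pestle leaning in it to about 150 mm height; on the ledge to the left of the lime halves. Origin: centre of its underside. Leave alone.
- warmer: Round black plastic tortilla warmer with a hinged lid, 196 mm across, 84 mm high, on the ledge to the right of the lime halves. Origin: centre of its underside. Leave alone.
- bowl: Dark green ceramic bowl, 146 mm across, 62 mm high, holding three whole limes that rise to 72 mm; at the middle back of the ledge. Origin: centre of its underside. Leave alone, limes included.
- ladle: Steel ladle lying along y behind the lime halves on the right, 310 mm long, cup (84 mm across) towards +y, up to 44 mm high. Origin: near the middle of its length, on the ledge. Leave alone.
- tongs: Spring-loaded steel salad tongs lying on their side along y behind the lime halves on the left, 250 mm long, up to 85 mm wide at the open end, which points to -y, 26 mm high. Origin: near the middle of their length, on the ledge. Leave alone.

How it is judged:
At the end, for the whole second after the job is handed in: All three lime halves lie at rest inside the pan, their middles between its walls and below its rim; the pan is within 30 mm of where it stood and level; the salt shaker is upright, and it and the five other things on the ledge are within 20 mm of where they were (x of lime_1 in the frame of pan between -0.082 and 0.082 m and y of lime_1 in the frame of pan between -0.152 and 0.152 m and z of each of lime_1, lime_2, lime_3 in the frame of pan below 0.056 m and linear speed of each of lime_1, lime_2, lime_3 below 0.1 m/s and x of lime_2 in the frame of pan between -0.082 and 0.082 m and y of lime_2 in the frame of pan between -0.152 and 0.152 m and x of lime_3 in the frame of pan between -0.082 and 0.082 m and y of lime_3 in the frame of pan between -0.152 and 0.152 m and distance of pan from where it was at the start of the episode below 0.03 m and angle between pan's own z axis and vertical below 0.1 rad and distance of each of shaker, molcajete, warmer, bowl, ladle, tongs from where it was at the start of the episode below 0.02 m and angle between shaker's own z axis and vertical below 0.3 rad); the robot touches nothing.
It fails at once if a lime half is lifted clear of the tile (its middle more than 35 mm above the ledge top) (z of any of lime_1, lime_2, lime_3 in the frame of ledge above 0.11 m).
It fails at once if a lime half is pinched or pressed hard (more than 15 N from the fingers) (contact force between the fingers and lime_1 above 15 N or contact force between the fingers and lime_2 above 15 N or contact force between the fingers and lime_3 above 15 N).
It fails at once if the pan is shoved more than 30 mm (distance of pan from where it was at the start of the episode above 0.03 m).
It fails at once if the salt shaker is tipped (angle between shaker's own z axis and vertical above 0.3 rad).
It fails at once if anything else on the ledge is moved more than 20 mm (distance of any of shaker, molcajete, warmer, bowl, ladle, tongs from where it was at the start of the episode above 0.02 m).
It also fails if it takes over 72 s, if anything falls off the work surface, if the arm or the gripper's body presses on something with over 40 N, if the wrist force passes 120 N, or if a joint passes its speed limit or range.

## Working session

There is one attempt and no reset: what is moved stays moved. The work goes in short steps, Python scripts to look and compute and a shell command to move; the robot and the scene stay as the last step left them, time stands still between calls to the robot, and variables do not carry over. Pictures are saved under pics/ and viewed, about 8 in all and at most 12, crops included, and the job is handed in when it is done.

```bash
mkdir -p pics; ls
python3 - <<'E'
from cell import bot
import cv2,numpy as np
s=bot.state();print({k:np.round(v,3).tolist() for k,v in s.items()})
for n in("top","side"):
    im=bot.get_image(n);cv2.imwrite(f"pics/{n}0.png",im[:,:,::-1])
    c=bot.camera_info(n);print(n,{k:np.round(v,3).tolist() for k,v in c.items()})
E
```

```text
pics
{'time': 0.0, 'qpos': [1.594, 0.359, 0.011, -0.0, -1.224, -0.288], 'dq': [-0.001, 0.0, -0.0, 0.001, -0.002, 0.0], 'effort': [-0.0, -58.332, 29.342, 6.937, -0.006, -0.0], 'position': [0.177, 0.651, 0.244], 'tcp_rot': [3.112, -0.415, -0.0], 'wrist_force': [0.582, 0.461, 0.702], 'wrist_torque': [-0.006, 0.034, 0.065], 'opening': 0.997}
top {'fx': 465.31, 'fy': 465.31, 'cx': 276.38, 'cy': 213.026, 'R': [[-0.008, -1.0, 0.01], [-0.997, 0.007, -0.07], [0.07, -0.01, -0.997]], 't': [-0.022, 0.607, 1.148]}
side {'fx': 510.557, 'fy': 510.557, 'cx': 278.483, 'cy': 207.855, 'R': [[-0.896, -0.444, 0.017], [-0.326, 0.631, -0.704], [0.301, -0.636, -0.71]], 't': [0.517, 0.251, 1.136]}
```

View pics/top0.png

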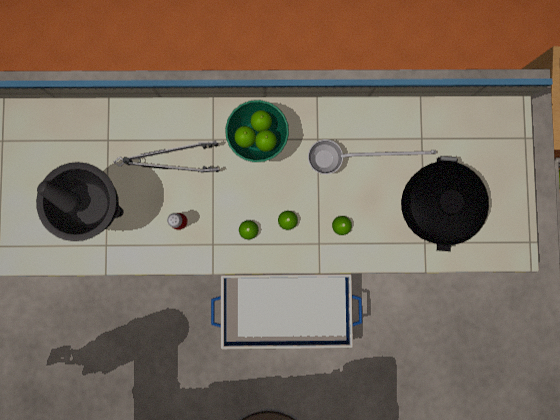

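View pics/side0.png

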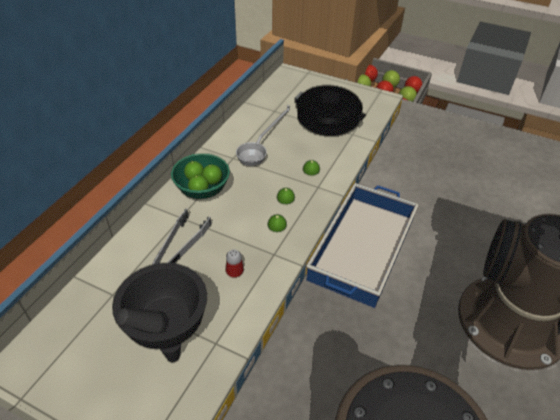

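```bash
cat > h.py <<'E'
from cell import bot
import numpy as np
def toplane(cam,uv,z):
    c=bot.camera_info(cam);R=np.array(c["R"]);t=np.array(c["t"])
    d=R.T@np.array([(uv[0]-c["cx"])/c["fx"],(uv[1]-c["cy"])/c["fy"],1]);o=-R.T@t
    return o+d*(z-o[2])/d[2]
def proj(cam,X):
    c=bot.camera_info(cam);p=np.array(c["R"])@np.array(X)+np.array(c["t"])
    return np.array([c["fx"]*p[0]/p[2]+c["cx"],c["fy"]*p[1]/p[2]+c["cy"]])
E
python3 - <<'E'
from h import *
H={"lime_1":.09,"shaker":.137,"pan":.058,"molcajete":.15,"warmer":.12,"bowl":.13,"ladle":.08,"tongs":.08}
for cam in("top","side"):
  for n,z in H.items():
    for r in bot.regions_of(cam,n)[:4]:
        ys,xs=np.nonzero(r["pixels"]);c=(xs.mean(),ys.mean());e=r["extent"]
        a=toplane(cam,(e[0],e[1]),z);b=toplane(cam,(e[2],e[3]),z)
        print(cam,n,round(r["conf"],2),np.round(e),np.round(c),"world",np.round(toplane(cam,c,z)[:2],3),"ext",np.round(a[:2],3),np.round(b[:2],3))
E
```

```text
top lime_1 0.79 [331. 215. 352. 237.] [342. 226.] world [ 0.571 -0.18 ] ext [ 0.596 -0.156] [ 0.544 -0.204]
top lime_1 0.59 [279. 210. 298. 236.] [287. 220.] world [ 0.584 -0.052] ext [ 0.608 -0.033] [ 0.546 -0.076]
top lime_1 0.59 [236. 223. 258. 237.] [249. 230.] world [0.562 0.04 ] ext [0.578 0.069] [0.545 0.018]
top shaker 0.68 [171. 214. 187. 230.] [177. 221.] world [0.581 0.198] ext [0.598 0.213] [0.561 0.176]
top pan 0.67 [398. 157. 489. 256.] [445. 204.] world [ 0.623 -0.439] ext [ 0.739 -0.328] [ 0.496 -0.541]
top pan 0.55 [211. 276. 360. 350.] [286. 311.] world [ 0.368 -0.047] ext [0.453 0.132] [ 0.275 -0.223]
top molcajete 0.97 [ 38. 162. 120. 240.] [ 77. 202.] world [0.625 0.419] ext [0.715 0.509] [0.539 0.323]
top molcajete 0.3 [399. 159. 488. 251.] [445. 203.] world [ 0.616 -0.404] ext [ 0.718 -0.304] [ 0.508 -0.497]
top warmer 0.87 [402. 159. 492. 253.] [445. 203.] world [ 0.619 -0.416] ext [ 0.724 -0.318] [ 0.504 -0.521]
top bowl 0.85 [223.  99. 291. 165.] [257. 131.] world [0.789 0.018] ext [0.864 0.097] [ 0.709 -0.059]
top ladle 0.7 [308. 138. 421. 173.] [335. 156.]
[... 721 characters left out ...]
306.] [362. 243.] world [ 0.363 -0.012] ext [ 0.563 -0.148] [0.19  0.098]
side molcajete 0.6 [110. 264. 207. 362.] [161. 306.] world [0.634 0.394] ext [0.786 0.356] [0.494 0.452]
side warmer 0.62 [291.  84. 364. 138.] [329. 110.] world [ 0.613 -0.401] ext [ 0.771 -0.475] [ 0.476 -0.321]
side bowl 0.6 [166. 154. 231. 200.] [200. 175.] world [0.784 0.023] ext [ 0.907 -0.005] [0.673 0.064]
side bowl 0.56 [155. 210. 211. 261.] [183. 237.] world [0.706 0.214] ext [0.809 0.175] [0.616 0.244]
side ladle 0.65 [235. 104. 292. 165.] [255. 148.] world [ 0.745 -0.189] ext [ 0.901 -0.349] [ 0.621 -0.17 ]
side tongs 0.91 [154. 207. 213. 262.] [182. 238.] world [0.738 0.183] ext [0.854 0.131] [0.635 0.212]
```

The top view shows three limes at about (249,230), (287,220) and (342,226), with the shaker clear of them at (177,221). The ledge edge is at row ~274, and the pan spans cols 221–352. The side view agrees: the shaker stands apart from the limes, and the pan sits against the ledge.

The right-hand lime is near the pan's right end, so it needs a sideways nudge toward +y before it goes over the edge.

```bash
cat >> h.py <<'E'
from scipy.spatial.transform import Rotation as Ro
def go(x,y,z,yaw=0):
    "tool-frame shift (mm) and twist from the present pose to a tool-down pose, tool x at yaw"
    s=bot.state();R=Ro.from_rotvec(s["tcp_rot"])
    T=Ro.from_euler("z",yaw)*Ro.from_rotvec([np.pi,0,0])
    print("at",np.round(s["position"],4),"t",round(s["time"],2),"delta",np.round(R.inv().apply(np.array([x,y,z])-s["position"])*1e3,1),"twist",np.round((R.inv()*T).as_rotvec(),3))
E
python3 - <<'E'
from h import *
for u,v in((20,276),(286,274),(530,272)): print("edge",np.round(toplane("top",(u,v),.075),3))
for u,v in((222,279),(352,276),(222,347),(352,346)): print("pan rim",np.round(toplane("top",(u,v),.058),3))
go(.64,.042,.245); go(.64,.042,.2)
E
```

```text
edge [0.458 0.581 0.075]
edge [ 0.457 -0.048  0.075]
edge [ 0.457 -0.631  0.075]
pan rim [0.446 0.106 0.058]
pan rim [ 0.45  -0.208  0.058]
pan rim [0.285 0.106 0.058]
pan rim [ 0.284 -0.204  0.058]
at [0.1767 0.6514 0.2453] t 0.9 delta [6.067e+02 4.670e+02 3.000e-01] twist [-0.     0.    -0.265]
at [0.1767 0.6514 0.2453] t 0.9 delta [606.7 467.   45.3] twist [-0.     0.    -0.265]
```

```bash
python3 -m crank '[{"delta_pos":[48,37,0],"twist":[0,0,-0.05],"jaw":0},{"delta_pos":[97,74,0],"twist":[0,0,-0.12],"jaw":0},{"delta_pos":[145,112,0],"twist":[0,0,-0.2],"jaw":0},{"delta_pos":[194,149,0],"twist":[0,0,-0.265],"jaw":0},{"delta_pos":[242,187,0],"twist":[0,0,-0.265],"jaw":0}]' 
python3 -c "
from h import *
go(.64,.042,.245)"
```

```text
time: 1.52
position: [0.3622, 0.406, 0.2456]
tcp_rot: [-3.141, -0.002, -0.001]
wrist_force: [1.5, 0.5, -0.1]
opening: -0.001
at [0.3622 0.406  0.2456] t 1.52 delta [277.2 364.4   0.5] twist [-0.001 -0.     0.002]
```

```bash
python3 -m crank '[{"delta_pos":[35,46,0],"twist":[0,0,0],"jaw":0},{"delta_pos":[70,91,0],"twist":[0,0,0],"jaw":0},{"delta_pos":[105,137,0],"twist":[0,0,0],"jaw":0},{"delta_pos":[140,182,0],"twist":[0,0,0],"jaw":0},{"delta_pos":[174,228,0],"twist":[0,0,0],"jaw":0}]'
python3 -m crank '[{"delta_pos":[34,45,0],"twist":[0,0,0],"jaw":0},{"delta_pos":[68,90,0],"twist":[0,0,0],"jaw":0},{"delta_pos":[103,136,0],"twist":[0,0,0],"jaw":0},{"delta_pos":[103,136,30],"twist":[0,0,0],"jaw":0},{"delta_pos":[103,136,60],"twist":[0,0,0],"jaw":0}]'
python3 - <<'E'
from h import *
import cv2
go(.63,.042,.095)
im=bot.get_image("wrist");cv2.imwrite("pics/w1.png",im[:,:,::-1])
E
```

```text
time: 2.15
position: [0.5364, 0.1781, 0.2457]
tcp_rot: [-3.141, -0.001, -0.001]
wrist_force: [0.4, 0.9, -0.5]
opening: 0.001
time: 2.78
position: [0.6388, 0.0426, 0.1845]
tcp_rot: [-3.141, 0.003, -0.001]
wrist_force: [0.7, 1.1, -0.6]
opening: 0.001
at [0.6388 0.0426 0.1845] t 2.77 delta [-8.9  0.6 89.5] twist [-0.    -0.    -0.002]
```

View pics/w1.png

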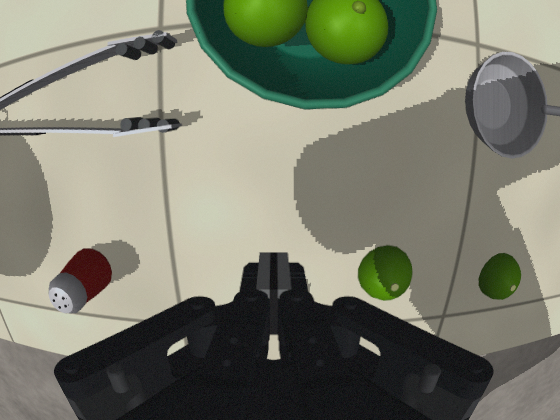

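The wrist view shows shut fingertips at (273,270), with tile free under them. Limes B (385,272) and A (500,277) are to the right. Lime C is hidden under the gripper in front, and the bowl, tongs and shaker are clear. Next I descend and sweep lime C.

```bash
python3 -m crank '[{"delta_pos":[-3,0,25],"twist":[0,0,0],"jaw":0},{"delta_pos":[-6,0,50],"twist":[0,0,0],"jaw":0},{"delta_pos":[-9,0,72],"twist":[0,0,0],"jaw":0},{"delta_pos":[-9,0,84],"twist":[0,0,0],"jaw":0},{"delta_pos":[-9,0,90],"twist":[0,0,0],"jaw":0}]'
python3 -m crank '[{"delta_pos":[-8,0,0],"twist":[0,0,0],"jaw":0},{"delta_pos":[-16,0,0],"twist":[0,0,0],"jaw":0},{"delta_pos":[-24,0,0],"twist":[0,0,0],"jaw":0},{"delta_pos":[-32,0,0],"twist":[0,0,0],"jaw":0},{"delta_pos":[-40,0,0],"twist":[0,0,0],"jaw":0}]'
python3 - <<'E'
from h import *
import cv2
im=bot.get_image("side");cv2.imwrite("pics/s1.png",cv2.resize(im[120:320,160:440,::-1],None,fx=2,fy=2))
for r in bot.regions_of("side","lime_1")[:4]:
    ys,xs=np.nonzero(r["pixels"]);print(round(r["conf"],2),r["extent"],np.round(toplane("side",(xs.mean(),ys.mean()),.09),3))
E
```

```text
time: 3.45
position: [0.6297, 0.0438, 0.0953]
tcp_rot: [3.141, 0.001, 0.0]
wrist_force: [-0.7, -0.1, 0.2]
opening: 0.005
time: 4.08
position: [0.589, 0.0437, 0.0956]
tcp_rot: [-3.141, -0.001, -0.001]
wrist_force: [0.3, 0.3, -0.4]
opening: 0.0
0.82 [277.2, 186.2, 293.9, 204.4] [ 0.581 -0.047  0.09 ]
0.8 [271.5, 215.6, 288.3, 232.2] [0.552 0.047 0.09 ]
0.62 [303.6, 157.6, 322.2, 175.8] [ 0.567 -0.175  0.09 ]
```

View pics/s1.png

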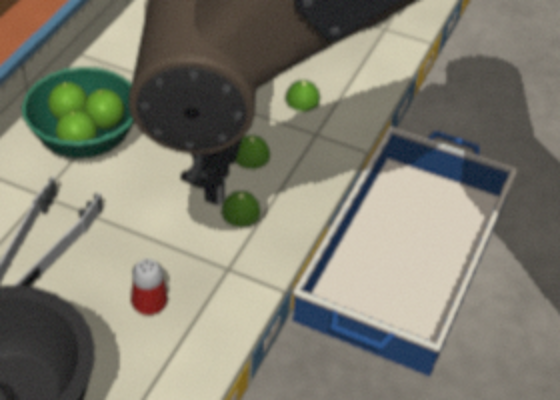

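The closed fingers are right behind lime C, which they have just touched, and everything else is in place. Now I push it over.

```bash
python3 -m crank '[{"delta_pos":[-9,0,0],"twist":[0,0,0],"jaw":0},{"delta_pos":[-20,0,0],"twist":[0,0,0],"jaw":0},{"delta_pos":[-34,0,0],"twist":[0,0,0],"jaw":0},{"delta_pos":[-50,0,0],"twist":[0,0,0],"jaw":0},{"delta_pos":[-68,0,0],"twist":[0,0,0],"jaw":0}]'
python3 -m crank '[{"delta_pos":[-20,0,0],"twist":[0,0,0],"jaw":0},{"delta_pos":[-42,0,0],"twist":[0,0,0],"jaw":0},{"delta_pos":[-66,0,0],"twist":[0,0,0],"jaw":0},{"delta_pos":[-88,0,0],"twist":[0,0,0],"jaw":0},{"delta_pos":[-100,0,0],"twist":[0,0,0],"jaw":0}]'
python3 -m crank '[{"delta_pos":[0,0,-30],"twist":[0,0,0],"jaw":0},{"delta_pos":[20,0,-70],"twist":[0,0,0],"jaw":0},{"delta_pos":[60,10,-85],"twist":[0,0,0],"jaw":0},{"delta_pos":[110,30,-85],"twist":[0,0,0],"jaw":0},{"delta_pos":[160,50,-85],"twist":[0,0,0],"jaw":0}]'
python3 - <<'E'
from h import *
import cv2
im=bot.get_image("side");cv2.imwrite("pics/s2.png",cv2.resize(im[120:320,160:440,::-1],None,fx=2,fy=2))
for r in bot.regions_of("side","lime_1")[:4]:
    ys,xs=np.nonzero(r["pixels"]);print(round(r["conf"],2),r["extent"],np.round(toplane("side",(xs.mean(),ys.mean()),.09),3))
go(.652,-.05,.095)
E
```

```text
time: 4.8
position: [0.52, 0.0435, 0.0953]
tcp_rot: [3.142, 0.0, -0.0]
wrist_force: [0.3, 0.5, 0.5]
opening: -0.002
time: 5.42
position: [0.4197, 0.0433, 0.0954]
tcp_rot: [-3.141, -0.001, 0.0]
wrist_force: [-0.1, -0.7, 0.6]
opening: 0.0
time: 6.05
position: [0.583, -0.0067, 0.1808]
tcp_rot: [-3.141, -0.001, -0.002]
wrist_force: [-0.1, 1.7, 0.8]
opening: -0.001
0.68 [278.6, 187.9, 296.7, 203.7] [ 0.581 -0.046  0.09 ]
0.6 [361.5, 275.0, 378.7, 290.7] [0.305 0.107 0.09 ]
0.57 [303.2, 158.8, 319.2, 174.8] [ 0.568 -0.173  0.09 ]
0.56 [1.0, 83.6, 398.5, 418.5] [0.675 0.286 0.09 ]
at [ 0.5849 -0.0079  0.1791] t 6.15 delta [67.2 41.9 84.1] twist [ 0.001  0.    -0.002]
```

View pics/s2.png

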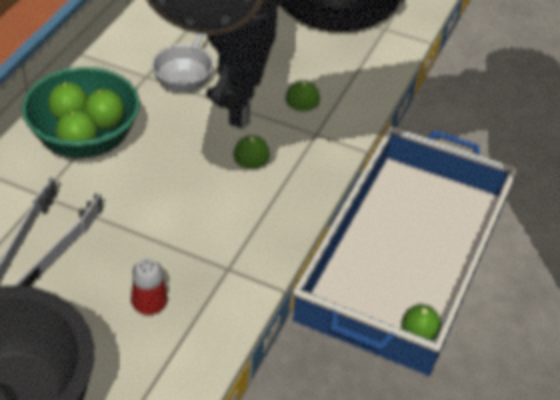

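Lime C lies in the pan at (421,322) in this crop. The pan hasn't moved and the other two limes are undisturbed. Lime B is next, a little slower.

```bash
python3 -m crank '[{"delta_pos":[30,22,0],"twist":[0,0,0],"jaw":0},{"delta_pos":[57,43,0],"twist":[0,0,0],"jaw":0},{"delta_pos":[57,43,25],"twist":[0,0,0],"jaw":0},{"delta_pos":[57,43,50],"twist":[0,0,0],"jaw":0},{"delta_pos":[57,43,70],"twist":[0,0,0],"jaw":0}]'
python3 -m crank '[{"delta_pos":[0,0,10],"twist":[0,0,0],"jaw":0},{"delta_pos":[0,0,15],"twist":[0,0,0],"jaw":0},{"delta_pos":[-8,0,15],"twist":[0,0,0],"jaw":0},{"delta_pos":[-16,0,15],"twist":[0,0,0],"jaw":0},{"delta_pos":[-24,0,15],"twist":[0,0,0],"jaw":0}]'
python3 -m crank '[{"delta_pos":[-8,0,0],"twist":[0,0,0],"jaw":0},{"delta_pos":[-17,0,0],"twist":[0,0,0],"jaw":0},{"delta_pos":[-28,0,0],"twist":[0,0,0],"jaw":0},{"delta_pos":[-41,0,0],"twist":[0,0,0],"jaw":0},{"delta_pos":[-56,0,0],"twist":[0,0,0],"jaw":0}]'
python3 -c "
from h import *
go(.42,-.05,.095)"
```

```text
time: 6.78
position: [0.6377, -0.0493, 0.109]
tcp_rot: [3.141, -0.0, -0.002]
wrist_force: [0.7, -0.2, 0.1]
opening: 0.003
time: 7.4
position: [0.614, -0.0493, 0.096]
tcp_rot: [-3.141, -0.0, -0.002]
wrist_force: [-0.9, 0.4, -0.0]
opening: 0.0
time: 8.02
position: [0.5574, -0.0494, 0.0953]
tcp_rot: [3.142, 0.0, -0.0]
wrist_force: [0.4, -0.3, 1.2]
opening: 0.002
at [ 0.5574 -0.0494  0.0953] t 8.03 delta [-137.4    0.6    0.3] twist [0. 0. 0.]
```

```bash
python3 -m crank '[{"delta_pos":[-15,0,0],"twist":[0,0,0],"jaw":0},{"delta_pos":[-30,0,0],"twist":[0,0,0],"jaw":0},{"delta_pos":[-45,0,0],"twist":[0,0,0],"jaw":0},{"delta_pos":[-61,0,0],"twist":[0,0,0],"jaw":0},{"delta_pos":[-78,0,0],"twist":[0,0,0],"jaw":0}]'
python3 -m crank '[{"delta_pos":[-18,0,0],"twist":[0,0,0],"jaw":0},{"delta_pos":[-36,0,0],"twist":[0,0,0],"jaw":0},{"delta_pos":[-52,0,0],"twist":[0,0,0],"jaw":0},{"delta_pos":[-59,0,0],"twist":[0,0,0],"jaw":0},{"delta_pos":[-59,0,-20],"twist":[0,0,0],"jaw":0}]'
python3 -m crank '[{"delta_pos":[0,0,-40],"twist":[0,0,0],"jaw":0},{"delta_pos":[20,0,-65],"twist":[0,0,0],"jaw":0},{"delta_pos":[50,-20,-65],"twist":[0,0,0],"jaw":0},{"delta_pos":[80,-60,-65],"twist":[0,0,0],"jaw":0},{"delta_pos":[100,-90,-65],"twist":[0,0,0],"jaw":0}]'
python3 - <<'E'
from h import *
import cv2
im=bot.get_image("side");cv2.imwrite("pics/s3.png",cv2.resize(im[120:320,160:440,::-1],None,fx=2,fy=2))
im=bot.get_image("top");
for cam in("side","top"):
  for r in bot.regions_of(cam,"lime_1")[:4]:
    ys,xs=np.nonzero(r["pixels"]);print(cam,round(r["conf"],2),r["extent"],np.round(toplane(cam,(xs.mean(),ys.mean()),.09),3))
go(.57,-.24,.18)
E
```

```text
time: 8.65
position: [0.4793, -0.0494, 0.0953]
tcp_rot: [-3.142, -0.0, -0.0]
wrist_force: [0.3, -0.8, -0.1]
opening: 0.0
time: 9.28
position: [0.42, -0.0496, 0.1147]
tcp_rot: [3.141, 0.001, -0.004]
wrist_force: [0.3, -0.6, 0.5]
opening: 0.002
time: 9.9
position: [0.5227, 0.042, 0.1803]
tcp_rot: [-3.142, -0.0, -0.001]
wrist_force: [-0.2, 0.4, 0.9]
opening: -0.0
side 0.85 [362.4, 273.9, 378.0, 289.4] [0.304 0.106 0.09 ]
side 0.84 [371.7, 240.5, 388.0, 258.0] [0.32  0.014 0.09 ]
side 0.75 [0.0, 48.8, 399.5, 419.6] [0.685 0.284 0.09 ]
side 0.61 [310.2, 167.1, 315.2, 175.0] [ 0.557 -0.164  0.09 ]
top 0.86 [332.1, 215.9, 351.9, 238.2] [ 0.571 -0.18   0.09 ]
top 0.83 [239.8, 322.0, 253.8, 338.6] [0.329 0.043 0.09 ]
top 0.69 [213.4, 276.2, 361.0, 353.5] [ 0.371 -0.054  0.09 ]
at [0.5214 0.0412 0.1798] t 10.1 delta [ 4.830e+01  2.812e+02 -1.000e-01] twist [0.    0.001 0.001]
```

View pics/s3.png

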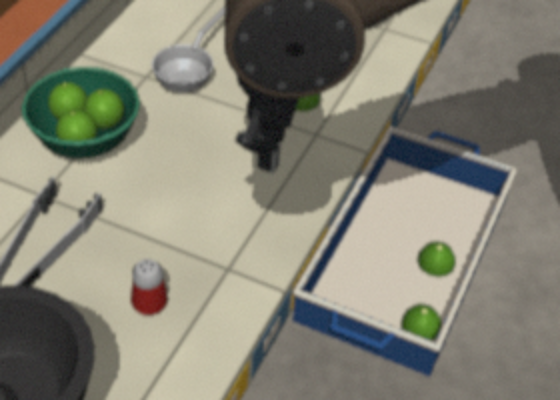

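Limes B and C are in the pan at (437,258) and (421,322) in this crop, and lime A is unmoved at (0.571, −0.18). Next I go to A's right side, nudge it about 55 mm in +y, then sweep it over.

```bash
python3 -m crank '[{"delta_pos":[12,57,0],"twist":[0,0,0],"jaw":0},{"delta_pos":[24,114,0],"twist":[0,0,0],"jaw":0},{"delta_pos":[36,171,0],"twist":[0,0,0],"jaw":0},{"delta_pos":[49,228,0],"twist":[0,0,0],"jaw":0},{"delta_pos":[49,282,0],"twist":[0,0,0],"jaw":0}]'
python3 -m crank '[{"delta_pos":[0,0,25],"twist":[0,0,0],"jaw":0},{"delta_pos":[0,0,50],"twist":[0,0,0],"jaw":0},{"delta_pos":[0,0,70],"twist":[0,0,0],"jaw":0},{"delta_pos":[0,0,80],"twist":[0,0,0],"jaw":0},{"delta_pos":[0,0,85],"twist":[0,0,0],"jaw":0}]'
python3 -m crank '[{"delta_pos":[0,-8,0],"twist":[0,0,0],"jaw":0},{"delta_pos":[0,-16,0],"twist":[0,0,0],"jaw":0},{"delta_pos":[0,-24,0],"twist":[0,0,0],"jaw":0},{"delta_pos":[0,-32,0],"twist":[0,0,0],"jaw":0},{"delta_pos":[0,-40,0],"twist":[0,0,0],"jaw":0}]'
python3 -m crank '[{"delta_pos":[0,-10,0],"twist":[0,0,0],"jaw":0},{"delta_pos":[0,-20,0],"twist":[0,0,0],"jaw":0},{"delta_pos":[0,-29,0],"twist":[0,0,0],"jaw":0},{"delta_pos":[0,-36,0],"twist":[0,0,0],"jaw":0},{"delta_pos":[0,-38,0],"twist":[0,0,0],"jaw":0}]'
python3 -m crank '[{"delta_pos":[0,15,0],"twist":[0,0,0],"jaw":0},{"delta_pos":[0,25,-30],"twist":[0,0,0],"jaw":0},{"delta_pos":[40,25,-60],"twist":[0,0,0],"jaw":0},{"delta_pos":[90,25,-60],"twist":[0,0,0],"jaw":0},{"delta_pos":[90,25,-60],"twist":[0,0,0],"jaw":0}]'
python3 - <<'E'
from h import *
import cv2
cv2.imwrite("pics/t4.png",bot.get_image("top")[:,:,::-1]);bot.get_image("side")
for cam in("side","top"):
  for r in bot.regions_of(cam,"lime_1")[:4]:
    ys,xs=np.nonzero(r["pixels"]);print(cam,round(r["conf"],2),r["extent"],np.round(toplane(cam,(xs.mean(),ys.mean()),.09),3))
go(.57,-.12,.095)
E
```

```text
time: 10.72
position: [0.5701, -0.2439, 0.1803]
tcp_rot: [3.141, -0.001, 0.0]
wrist_force: [0.9, 0.6, 0.1]
opening: -0.005
time: 11.35
position: [0.5701, -0.2416, 0.0952]
tcp_rot: [3.141, -0.0, -0.0]
wrist_force: [0.0, -0.6, 0.3]
opening: 0.005
time: 11.98
position: [0.5707, -0.2008, 0.0957]
tcp_rot: [3.141, 0.001, 0.001]
wrist_force: [-0.5, -1.6, 2.1]
opening: -0.0
time: 12.6
position: [0.5706, -0.163, 0.0955]
tcp_rot: [3.141, 0.001, 0.0]
wrist_force: [-0.5, -2.8, 4.1]
opening: -0.002
time: 13.22
position: [0.6624, -0.1891, 0.1536]
tcp_rot: [-3.141, 0.001, 0.002]
wrist_force: [-1.0, -1.5, -0.4]
opening: 0.0
side 0.73 [359.6, 271.6, 377.8, 288.0] [0.305 0.105 0.09 ]
side 0.63 [224.6, 247.2, 242.3, 279.6] [0.589 0.199 0.09 ]
side 0.57 [370.2, 241.3, 390.5, 260.0] [0.319 0.015 0.09 ]
side 0.49 [294.0, 169.1, 310.0, 186.3] [ 0.57  -0.123  0.09 ]
top 0.89 [311.2, 215.7, 333.3, 236.0] [ 0.573 -0.131  0.09 ]
at [ 0.6592 -0.1888  0.1545] t 13.43 delta [-89.2 -68.7  59.7] twist [-0.     0.002 -0.001]
```

View pics/t4.png

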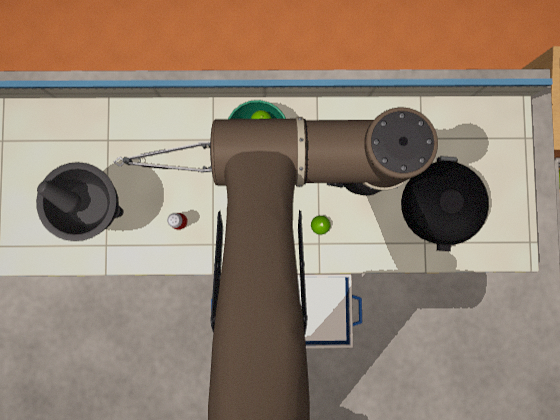

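Lime A is now at (320,225), i.e. (0.573, −0.13), inside the pan's span. The shaker, tongs and warmer are unmoved. Next I get behind it and sweep.

```bash
python3 -m crank '[{"delta_pos":[-12,-30,0],"twist":[0,0,0],"jaw":0},{"delta_pos":[-25,-61,0],"twist":[0,0,0],"jaw":0},{"delta_pos":[-25,-61,25],"twist":[0,0,0],"jaw":0},{"delta_pos":[-25,-61,48],"twist":[0,0,0],"jaw":0},{"delta_pos":[-25,-61,60],"twist":[0,0,0],"jaw":0}]'
python3 -m crank '[{"delta_pos":[-4,0,0],"twist":[0,0,0],"jaw":0},{"delta_pos":[-12,0,0],"twist":[0,0,0],"jaw":0},{"delta_pos":[-20,0,0],"twist":[0,0,0],"jaw":0},{"delta_pos":[-28,0,0],"twist":[0,0,0],"jaw":0},{"delta_pos":[-37,0,0],"twist":[0,0,0],"jaw":0}]'
python3 -m crank '[{"delta_pos":[-10,0,0],"twist":[0,0,0],"jaw":0},{"delta_pos":[-22,0,0],"twist":[0,0,0],"jaw":0},{"delta_pos":[-35,0,0],"twist":[0,0,0],"jaw":0},{"delta_pos":[-49,0,0],"twist":[0,0,0],"jaw":0},{"delta_pos":[-64,0,0],"twist":[0,0,0],"jaw":0}]'
python3 - <<'E'
from h import *
go(.42,-.127,.095);bot.get_image("side");bot.get_image("top")
for cam in("side","top"):
  for r in bot.regions_of(cam,"lime_1")[:4]:
    ys,xs=np.nonzero(r["pixels"]);print(cam,round(r["conf"],2),np.round(r["extent"]),np.round(toplane(cam,(xs.mean(),ys.mean()),.09),3))
E
```

```text
time: 14.05
position: [0.6341, -0.1274, 0.0945]
tcp_rot: [-3.141, -0.0, 0.002]
wrist_force: [0.7, 0.4, -0.0]
opening: -0.002
time: 14.68
position: [0.5982, -0.1273, 0.0958]
tcp_rot: [3.142, 0.001, 0.002]
wrist_force: [1.6, 0.1, 1.2]
opening: -0.0
time: 15.3
position: [0.5333, -0.1274, 0.0953]
tcp_rot: [3.142, 0.0, -0.0]
wrist_force: [1.2, 0.3, 1.5]
opening: 0.003
at [ 0.5333 -0.1274  0.0953] t 15.3 delta [-113.3   -0.4    0.3] twist [0. 0. 0.]
side 0.82 [322. 178. 338. 196.] [ 0.497 -0.123  0.09 ]
side 0.78 [362. 273. 379. 289.] [0.305 0.106 0.09 ]
side 0.43 [109. 264. 207. 363.] [0.666 0.365 0.09 ]
top 0.66 [280. 312. 297. 333.] [ 0.343 -0.051  0.09 ]
```

```bash
python3 -m crank '[{"delta_pos":[-13,0,0],"twist":[0,0,0],"jaw":0},{"delta_pos":[-28,0,0],"twist":[0,0,0],"jaw":0},{"delta_pos":[-44,0,0],"twist":[0,0,0],"jaw":0},{"delta_pos":[-61,0,0],"twist":[0,0,0],"jaw":0},{"delta_pos":[-79,0,0],"twist":[0,0,0],"jaw":0}]'
python3 -m crank '[{"delta_pos":[-16,0,0],"twist":[0,0,0],"jaw":0},{"delta_pos":[-30,0,0],"twist":[0,0,0],"jaw":0},{"delta_pos":[-35,0,0],"twist":[0,0,0],"jaw":0},{"delta_pos":[-35,0,-20],"twist":[0,0,0],"jaw":0},{"delta_pos":[-35,0,-60],"twist":[0,0,0],"jaw":0}]'
python3 -m crank '[{"delta_pos":[30,0,-50],"twist":[0,0,0],"jaw":0},{"delta_pos":[80,0,-100],"twist":[0,0,0],"jaw":0},{"delta_pos":[140,0,-120],"twist":[0,0,0],"jaw":0},{"delta_pos":[170,0,-120],"twist":[0,0,0],"jaw":0},{"delta_pos":[170,0,-120],"twist":[0,0,0],"jaw":0}]'
python3 - <<'E'
from h import *
import cv2
a=bot.get_image("side")[:,:,::-1];cv2.imwrite("pics/s5.png",a);bot.get_image("top")
for cam,ns in(("side",("lime_1","shaker","bowl","ladle","warmer")),("top",("lime_1","shaker","pan","tongs","molcajete","warmer"))):
 for n in ns:
  for r in bot.regions_of(cam,n)[:4]:
    ys,xs=np.nonzero(r["pixels"]);print(cam,n,round(r["conf"],2),np.round(r["extent"]),np.round(toplane(cam,(xs.mean(),ys.mean()),.02),3) if n[:2]=="li" else "")
E
```

```text
time: 16.12
position: [0.4538, -0.1274, 0.0953]
tcp_rot: [-3.142, -0.0, 0.001]
wrist_force: [1.0, -0.3, -0.8]
opening: 0.001
time: 16.75
position: [0.4195, -0.1274, 0.1549]
tcp_rot: [3.141, 0.0, -0.005]
wrist_force: [0.7, 0.5, 0.2]
opening: 0.001
time: 17.38
position: [0.5926, -0.1272, 0.2741]
tcp_rot: [3.141, 0.0, -0.002]
wrist_force: [-0.1, 0.2, -1.0]
opening: -0.002
side lime_1 0.8 [371. 238. 389. 259.] [ 0.328 -0.047  0.02 ]
side lime_1 0.65 [382. 220. 395. 236.] [ 0.33  -0.122  0.02 ]
side lime_1 0.49 [361. 270. 378. 292.] [0.313 0.052 0.02 ]
side shaker 0.8 [224. 251. 242. 279.] 
side bowl 0.57 [168. 154. 228. 196.] 
side bowl 0.42 [358. 272. 380. 291.] 
side ladle 0.74 [236. 111. 291. 166.] 
side ladle 0.2 [  0.  42. 400. 419.] 
side warmer 0.96 [302.  87. 364. 136.] 
top lime_1 0.68 [310. 312. 327. 334.] [ 0.333 -0.128  0.02 ]
top lime_1 0.52 [280. 313. 300. 336.] [ 0.332 -0.053  0.02 ]
top tongs 0.79 [114. 144. 218. 169.] 
top molcajete 0.97 [ 38. 164. 121. 242.] 
top warmer 0.57 [403. 158. 490. 252.]
```

View pics/s5.png

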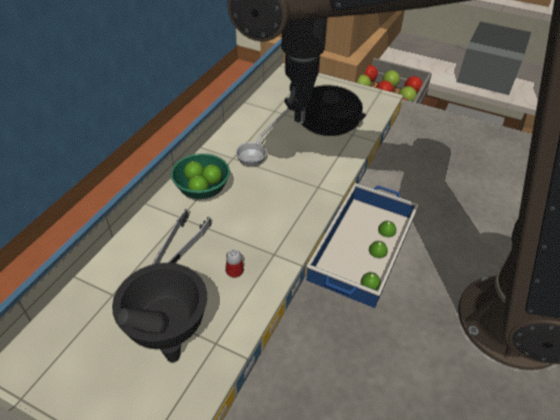

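All three limes are in the pan at (371,281), (378,249) and (387,229). The pan and everything else are where they were, and the arm is clear. Handing in.

```bash
python3 -c "
from cell import bot
print(bot.finish_job())"
```

```text
the job is handed in; nothing more can be done
None
```

All three lime halves are in the blue pan, and I handed the job in at about 17.5 s of the 72 s allowed. I swept each one over the front edge with the closed fingers. The right-hand lime was near the pan's end, so I first nudged it about 50 mm sideways.

- **Limes:** the last pictures place them at about (0.31, 0.05), (0.33, −0.05) and (0.33, −0.12), all between the pan's walls. Both cameras agreed on two of them. The arm hid the third from the top camera, so that one rests on the side view alone, with a network confidence of 0.49, but it is plain in the picture.
- **Other things:** the pan, shaker, bowl, ladle, tongs, molcajete and warmer look to be where they started, within a few pixels. In the last top picture the networks did not report the pan or the shaker. I judged the pan by eye from the side picture; the side camera's network found the shaker in its starting place.
- **Forces:** the largest wrist force reported was about 5 N, during the sideways nudge, and it pointed partly upward, so the fingers may have pressed on the lime a little. That is well under the 15 N limit, but I only read the force at the end of each move, so a short peak in between would not show.
- **Arm:** it ended clear of everything, with the tool about 0.27 m above the counter.

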